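# Run the soldering board out to the gauge pointer and hold it

## Robot

A 6-joint arm with a two-finger parallel gripper is mounted at the origin on the work surface. World frame = base frame: x ahead of the robot, y to its left, z up, the work surface at z = 0. Lengths are in mm, angles in rad, forces in N, time in s.
With the tool pointing down it reaches from about 350 to 775 mm from the base axis. Payload 7.3 kg.
Tool frame: the origin (TCP) lies at the very end of the fingers, on their centre line; the grasp point (between the pads) lies 19 mm behind it; z points along the fingers, y is the line along which they close (so a half turn about z gives the same grasp; the last joint's range is limited). The gripper opens to 92 mm and grips with 3 to 60 N. Pads are 19 mm wide; open, the fingers measure 130 mm over their backs; the gripper's body (75 mm by 190 mm) begins 47 mm behind the grasp point.
Start: joints at [1.062, 0.342, 1.524, -0, 1.275, -0.146], TCP at [186.307, 490.854, 190.041] pointing down, gripper open.
Joint ranges: [-2.53, 2.53], [-0.77, 2.02], [0.04, 2.7], [-1, 4.14], [0.28, 2.66], [-3.11, 3.11]. Speed limits (rad/s): [2.57, 2.57, 3.14, 3.14, 3.14, 3.14].

## Interface

Orientations are given as [roll, pitch, yaw] about the fixed x, y, z axes, in that order (R = Rz(yaw) Ry(pitch) Rx(roll)).
In Python, from plant import get_obs, vision, workorder gives the robot as it stands.
- The arm moves only by the shell command python3 -m pendant 'ROWS' [OPENING]. ROWS is a JSON object of lists of equal length, an entry for each row: "dp": the shift along the tool's x, y, z in m, a list of three; "rotation": the turn, a rotation vector about the tool's x, y, z in rad, a list of three. A call has 1 to 8 rows; each row is the pose to reach, as a shift and turn from the pose commanded when the call began, along the tool's axes at that moment; what a row does not reach only later rows make up. A row lasts 1/8 s, in which the tool goes at most 62.5 mm and 10.7 degrees, less where a joint would pass 70% of its speed; a pose out of reach is approached as far as the arm can. A call with a gripper value outside its range is refused whole. OPENING is the finger opening in m, from 0 to 0.0918, set as the call begins (- or left out, the last holds). The fingers move at their own pace and stop on an object; the grip force is fixed at half the most. Time passes only in rows, so rows that repeat a pose let the fingers close. It gives the time, the measured TCP pose, the force, the opening and the grip force at its end, in the units of the state.
- get_obs(): the state, without advancing time (a new reading comes with each control period).
- vision.capture(name): name is "scene" or "top" or "wrist"; returns a dict with "pixels" (480x640x3 uint8, red, green, blue), "vfov" (degrees; the focal length in pixels is half the picture's height over the tangent of half this angle, whatever the lens; pixels are square), "cx", "cy" (the principal point, pixels), "dist" ([k1, k2, p1, p2, k3] as OpenCV has them; the pictures are not rectified), "pose" (4x4, takes a point from camera to world coordinates); the wrist camera has in their place "T_tool_cam" (4x4, takes a point from camera to tool coordinates, whose origin is the TCP and whose axes are the flange's). Camera axes: x right, y up, looking along -z (the intrinsics and any distortion apply to the point x, -y, -z); pixel columns grow to the right and rows downward; lengths in mm; the calibration is good to about 2 mm. A picture is of the moment at which its call begins: read the wrist's pose just before it. There is no depth.
- workorder.close_job(): hands the job in; it is judged then, once.
The state is a dict: "time": time; "joint_positions": joint angles; "dq": joint speeds; "tau": joint torques, N m; "tool_pos": TCP position; "tcp_rot": TCP orientation; "contact_force": force on the tool from outside, world axes, zero at the start; "moment": the same for the moment, N m; "grip_width": finger opening in mm; "finger_force": force on a finger pad.
Only numpy, scipy, OpenCV 4.12 (cv2) and the standard library are available. Lean on these libraries where they do the work, as an engineer would, in place of code of your own. Each camera call takes 0.05 s, during which the arm holds its last target. There are 200 camera calls.

## Task

The jeweller wants to reach under the pad on the soldering board: slide the stand's lock grip fully to its open end stop, then slide the board outward along its guides until its front edge is level with the pointer of the gauge. That far out the board would tip, so keep it flat on the stand, never lifted or tilted, and finish while still holding it there with the fingers. Leave the lock open and the other things on the bench where they are.

Things in the scene. Friction and masses are not known exactly. Their poses are not given: they have to be found in the camera images.
- stand: Fixed dark steel plate, 200 x 270 mm, on pale firebrick feet, flat top 60 mm above the bench; position and yaw (within 0.35 rad) vary. Origin on the bench under the board's centreline. The board slides out along the stand's -y over the front edge at y -120 mm; plate spans y -120..150, x -60..140. Steel guide rails 8 mm high and wide, inner faces at x +-42, y -85..145.
- stand_edge (a point): middle of the front (outward) edge of the stand's plate, at its top surface (60 mm up)
- lock (a joint): travel (m) of the lock slide along the stand's +x: 0 closed, 0.045 open end stop; starts near 0, stays where left, needs about 2 N. A steel bar 60 x 16 x 16 mm on the plate at y = -110 mm of the stand; closed it reaches 25 mm in front of the board and blocks it, at the end stop it is 20 mm clear of the board's side.
- lock_grip (a point): the lock's upright steel grip, at its centreline 32 mm above the stand's plate; the grip is 18 mm along the stand's x, 16 mm along its y, and stands from the bar (17 mm above the plate) up to 46 mm above the plate
- board: Loose pale ceramic board, 80 (x) x 220 (y) x 14 mm, 0.3 to 0.6 kg, between the rails. Origin: centre of underside; -y outward, +y to its handle. Front edge starts 22 to 42 mm inside the stand's edge. A 60 x 60 x 6 mm honeycomb pad with a ring is fixed on it near the front. Centre of mass about 110 mm from the front edge: with more overhang it tips unless the handle end is held down.
- board_front (a point): middle of the board's front (outward, -y) edge, at its top face
- board_handle (a point): centre of the wooden handle block near the board's rear, 19 mm above the board's top face; the block is 50 mm along the board's x, 18 mm along its y and 34 mm high above the board's top face (14 to 48 mm above the underside); its middle is 195 mm behind the front edge and 25 mm ahead of the rear edge
- gauge: Fixed reach gauge on the bench beside the overhang, on the stand's -x side: round steel foot (52 mm wide, 10 high), rod (10 mm thick, 90 high), and a thin level pointer finger along its +x, square to the slide, towards the board's side. Origin under the rod, axes parallel to the stand's. The pointer is 135 to 160 mm out from the stand's front edge.
- pointer (a point): tip of the pointer finger, 77 mm above the bench, 6 to 16 mm off the board's side edge; the board's front edge is to come level with it along the stand's y axis
- bowl: bystander: small white ceramic bowl, 68 mm across, 36 mm high, origin at the centre of its underside
- beaker: bystander: empty glass beaker, 72 mm across, 100 mm high, origin at the centre of its underside
- brick: bystander: loose pale firebrick 100 x 70 x 50 mm, origin at the centre of its underside
- tile: bystander: honeycomb tile 55 x 55 x 14 mm, origin at the centre of its underside
- jar: bystander: small closed jar, 48 mm across, 50 mm high, origin at the centre of its underside
- file: bystander: needle file with yellow handle, about 170 mm long and 10 mm thick, lying on the bench, origin about its middle
Things that resemble listed ones, but are neither listed nor needed, are in the scene too. What is shaped like the board but blue is not meant. Leave any blue look-alike of the gauge alone.

How it is judged (in metres and radians):
On the way:
1. the lock is slid to its open end stop while the board is still inside the stand's edge (value of joint lock above 0.041 m and y of board_front in the frame of stand above -0.12 m), for 0.1 s.
At the end, for the whole second after the job is handed in: Lock within 6 mm of its open end stop; board's front edge level with the pointer within 6 mm along the slide; board flat on the stand (tilt under 0.035 rad, within 4 mm of its height, pressing on it), at rest, held by the fingers (over 0.5 N), not touching the gauge (value of joint lock above 0.039 m and y of board_front in the frame of gauge between -0.006 and 0.006 m and angle between board's own z axis and vertical below 0.035 rad and z of board in the frame of stand between 0.056 and 0.064 m and contact force between the fingers and board above 0.5 N and contact force between board and stand above 0.2 N and contact force between board and gauge below 0.1 N and linear speed of board below 0.01 m/s); the arm keeps its last pose, push and grip.
It fails at once if the board tips by more than 0.1 rad (angle between board's own z axis and vertical above 0.1 rad).
It fails at once if the board is lifted more than 12 mm off the stand (z of board in the frame of stand above 0.072 m).
It fails at once if a bystander is moved more than 20 mm (distance of any of bowl, beaker, brick, tile, jar, file from where it was at the start of the episode above 0.02 m).
It also fails if it takes over 48 s, if anything falls off the work surface, if the arm or the gripper's body presses on something with over 40 N, if the wrist force passes 120 N, or if a joint passes its speed limit or range.

## Working session

There is one attempt and no reset: what is moved stays moved. The work goes in short steps, Python scripts to look and compute and a shell command to move; the robot and the scene stay as the last step left them, time stands still between calls to the robot, and variables do not carry over. Pictures are saved under pics/ and viewed, at most 10 in all, crops included, and the job is handed in when it is done.

```bash
mkdir -p pics; python3 - <<'E'
from plant import get_obs, vision
import cv2
print(get_obs())
for n in ("scene","top"):
    c=vision.capture(n); cv2.imwrite(f"pics/{n}0.png",c["pixels"][:,:,::-1])
    print(n,{k:v for k,v in c.items() if k!="pixels"})
E
```

```text
{'time': 0.0, 'joint_positions': array([ 1.06202426e+00,  3.42732972e-01,  1.52503212e+00, -1.30941283e-05,
        1.27538508e+00, -1.46021495e-01]), 'dq': array([ 0.00064886, -0.00091483,  0.00199219,  0.00013922, -0.00163858,
        0.00010254]), 'tau': array([ 9.06045370e-04, -4.31230438e+01, -2.44230151e+01,  7.18078692e-02,
        5.57597622e-02, -1.14620548e-04]), 'tool_pos': array([186.05850311, 490.42485741, 189.33441557]), 'tcp_rot': array([-3.14004989e+00, -2.14236336e-04,  2.77884574e+00]), 'contact_force': array([-0.28631399,  0.13773212, -0.00834352]), 'moment': array([ 0.02689321,  0.03204103, -0.02298337]), 'finger_force': 0.0, 'grip_width': 92.05655551024195}
scene {'vfov': 43.93471368115362, 'cx': 313.68372149621996, 'cy': 237.65734298756098, 'dist': array([-0.15697606,  0.        ,  0.        ,  0.        ,  0.        ]), 'pose': array([[ 2.65781054e-01, -6.08715385e-01,  7.47546662e-01,
         1.57466934e+03],
       [ 9.64002653e-01,  1.74010617e-01, -2.01045244e-01,
        -2.30138152e+02],
       [-7.70172289e-03,  7.74070982e-01,  6.33051971e-01,
         9.44823638e+02],
       [ 0.00000000e+00,  0.00000000e+00,  0.00000000e+00,
         1.00000000e+00]])}
top {'vfov': 44.323851663291485, 'cx': 315.2479494463825, 'cy': 241.6439391182247, 'dist': array([0.03489703, 0.        , 0.        , 0.        , 0.        ]), 'pose': array([[-7.63763335e-02,  9.69963780e-01, -2.30947874e-01,
         2.87953892e+02],
       [-9.97077886e-01, -7.46550126e-02,  1.61962733e-02,
         3.28396028e+01],
       [-1.53161805e-03,  2.31510030e-01,  9.72831311e-01,
         1.22368796e+03],
       [ 0.00000000e+00,  0.00000000e+00,  0.00000000e+00,
         1.00000000e+00]])}
```

View pics/top0.png

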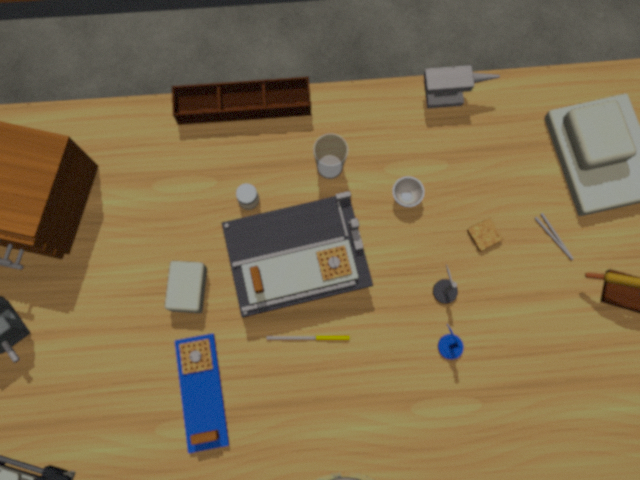

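View pics/scene0.png

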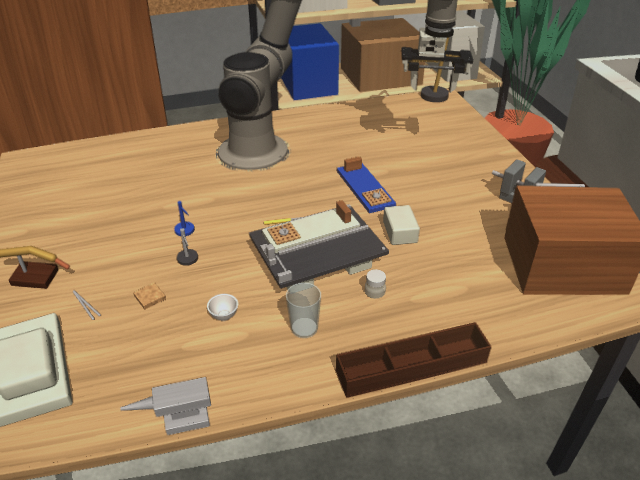

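The top view shows the stand near (297,255) with its outward direction to the right and slightly upward. The board's handle is at (257,280), the grey gauge at (446,290) and the blue decoys at (450,347) and (202,392). I need a closer look at the stand and lock.

```bash
cat >h.py <<'E'
import numpy as np, cv2
from plant import get_obs, vision
def K(c):
    f=240/np.tan(np.radians(c["vfov"])/2); return np.array([[f,0,c["cx"]],[0,f,c["cy"]],[0,0,1.]])
def ray(c,uv,T=None):
    T=c["pose"] if T is None else T
    n=cv2.undistortPoints(np.array(uv,float).reshape(-1,1,2),K(c),c["dist"])[:,0]
    return T[:3,3],np.c_[n[:,0],-n[:,1],-np.ones(len(n))]@T[:3,:3].T
def plane(c,uv,z,T=None):
    o,d=ray(c,uv,T); return o+d*((z-o[2])/d[:,2])[:,None]
def proj(c,P,T=None):
    T=c["pose"] if T is None else T
    q=(np.atleast_2d(P)-T[:3,3])@T[:3,:3]; q[:,1:]*=-1
    return cv2.projectPoints(q,np.zeros(3),np.zeros(3),K(c),c["dist"])[0][:,0]
def tri(c1,u1,c2,u2,T1=None,T2=None):
    A=np.zeros((3,3));b=np.zeros(3)
    for c,u,T in((c1,u1,T1),(c2,u2,T2)):
        o,d=ray(c,[u],T);d=d[0]/np.linalg.norm(d[0]);M=np.eye(3)-np.outer(d,d);A+=M;b+=M@o
    return np.linalg.solve(A,b)
E
python3 - <<'E'
from h import *
t=vision.capture("top")["pixels"];s=vision.capture("scene")["pixels"]
a=cv2.resize(t[180:360,210:475],(795,540),interpolation=2)
cv2.imwrite("pics/t1.png",a[:,:,::-1])
cv2.imwrite("pics/s1.png",cv2.resize(s[180:300,160:400],(800,400),interpolation=2)[:,:,::-1])
E
```

```text
(no output)
```

View pics/t1.png

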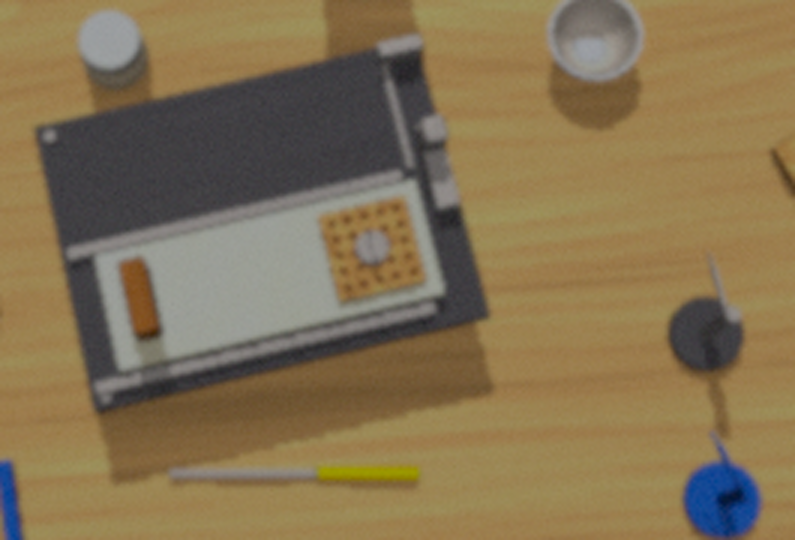

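View pics/s1.png

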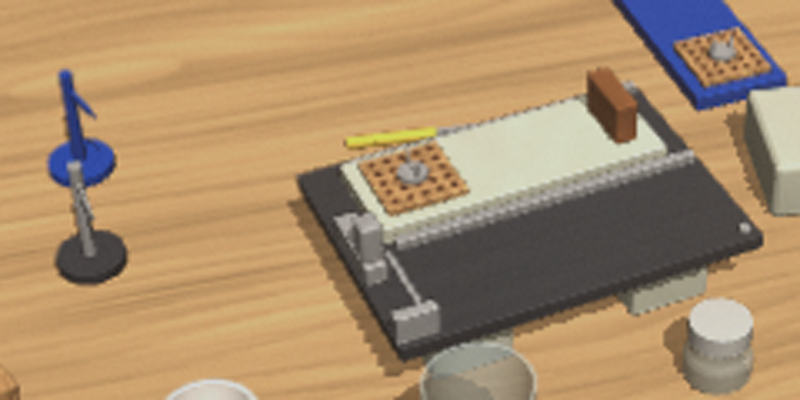

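```bash
python3 - <<'E'
from h import *
t=vision.capture("top");s=vision.capture("scene")
T=lambda x,y:(x/3+210-1/3,y/3+180-1/3); S=lambda x,y:(x*.3+160-.35,y*.3+180-.35)
im=t["pixels"].astype(int); m=((im.max(2)<95)&(im.max(2)-im.min(2)<25)).astype(np.uint8)
m=cv2.morphologyEx(m,cv2.MORPH_CLOSE,np.ones((25,25)))
m[:190]=0;m[325:]=0;m[:,:215]=0;m[:,390:]=0
c=max(cv2.findContours(m,0,2)[0],key=cv2.contourArea)
w=plane(t,c[:,0],60)[:,:2].astype(np.float32); print("rect",cv2.minAreaRect(w))
cor=plane(t,[T(38,128),T(98,410),T(488,318)],60);print("corners\n",cor[:,:2].round(1))
print("angle", [np.degrees(np.arctan2(*(cor[i]-cor[j])[[1,0]])) for i,j in((0,1),(1,2))])
print("grip top",tri(t,T(432,127),s,S(369,222)))
print("grip bar ends z76",plane(t,[T(448,203),T(430,120)],76).round(1))
print("pointer tip",plane(t,[T(710,257)],77), "rodtop",plane(t,[T(733,314)],90))
print("tip scene",plane(s,[S(88,217)],77),"rodtop",plane(s,[S(75,166)],90))
g=((im.max(2)<80)).astype(np.uint8);g[:,:425]=0;g[:,462:]=0;g[:275]=0;g[310:]=0
c=max(cv2.findContours(g,0,2)[0],key=cv2.contourArea);print("foot",cv2.minEnclosingCircle(plane(t,c[:,0],10)[:,:2].astype(np.float32)))
b=((im.min(2)>150)).astype(np.uint8);b[:240]=0;b[:,:240]=0;b[310:]=0;b[:,362:]=0
b=cv2.morphologyEx(b,cv2.MORPH_OPEN,np.ones((3,3)));b=cv2.morphologyEx(b,cv2.MORPH_CLOSE,np.ones((15,15)))
c=max(cv2.findContours(b,0,2)[0],key=cv2.contourArea);print("board",cv2.minAreaRect(plane(t,c[:,0],74)[:,:2].astype(np.float32)))
print("board front corners",plane(t,[T(417,180),T(444,296)],74).round(1))
print("handle top",tri(t,T(138,297),s,S(613,102)),plane(t,[T(134,260),T(147,332)],108))
E
```

```text
rect ((560.21533203125, 60.34136962890625), (235.0665740966797, 274.2545166015625), 9.32234001159668)
corners
 [[619.3 199.8]
 [424.5 168.2]
 [465.5 -93.1]]
angle [np.float64(9.226721708396347), np.float64(98.92689772008215)]
grip top [587.04558159 -63.54789437 106.3846356 ]
grip bar ends z76 [[542.1 -72.5  76. ]
 [600.1 -65.8  76. ]]
pointer tip [[ 492.27468894 -241.00904131   77.        ]] rodtop [[ 451.57608949 -247.85465807   90.        ]]
tip scene [[ 494.19977947 -242.82480771   77.        ]] rodtop [[ 451.71570345 -245.73723361   90.        ]]
foot ((449.78338623046875, -246.33811950683594), 24.380348205566406)
board ((504.7054138183594, 154.43252563476562), (15.093300819396973, 4.632562637329102), 8.243714332580566)
board front corners [[559.8 -53.5  74. ]
 [480.2 -64.2  74. ]]
handle top [491.25355904 135.34286468  95.23825385] [[513.06864121 135.01426369 108.        ]
 [465.88198357 129.20190081 108.        ]]
```

```bash
python3 -m pendant '{"dp":[[-0.046,-0.030,0],[-0.092,-0.060,0],[-0.138,-0.090,0],[-0.184,-0.120,0],[-0.230,-0.150,0],[-0.276,-0.180,0],[-0.322,-0.210,0],[-0.368,-0.240,0]],"rotation":[[0,0,-0.065],[0,0,-0.13],[0,0,-0.195],[0,0,-0.26],[0,0,-0.325],[0,0,-0.39],[0,0,-0.455],[0,0,-0.52]]}'
```

```text
time: 1.3
tool_pos: [446.1, 134.3, 190.2]
tcp_rot: [3.141, 0.001, -2.982]
contact_force: [1.1, 0.6, 0.4]
grip_width: 91.5
finger_force: 0.0
```

```bash
python3 -m pendant '{"dp":[[-0.022,-0.044,0],[-0.044,-0.088,0],[-0.066,-0.132,0],[-0.088,-0.176,0],[-0.109,-0.219,0],[-0.109,-0.219,0],[-0.109,-0.219,0]],"rotation":[[0,0,0],[0,0,0],[0,0,0],[0,0,0],[0,0,0],[0,0,0],[0,0,0]]}' 0.06
python3 - <<'E'
from h import *
o=get_obs();print(o["tool_pos"],o["tcp_rot"])
c=vision.capture("wrist");cv2.imwrite("pics/w1.png",c["pixels"][:,:,::-1])
print(c["T_tool_cam"],c["vfov"])
np.savez("w1.npz",**c,p=o["tool_pos"],r=o["tcp_rot"])
E
```

```text
time: 2.17
tool_pos: [586.6, -63.0, 189.6]
tcp_rot: [3.141, -0.001, -2.985]
contact_force: [-1.0, 0.6, -0.4]
grip_width: 60.1
finger_force: 0.0
[586.60281994 -63.02329595 189.60417219] [ 3.14074950e+00 -1.00067318e-03 -2.98470735e+00]
[[ 4.07957157e-04  9.58343005e-01  2.85619535e-01  7.93793383e+01]
 [ 9.99999860e-01 -4.87367826e-04  2.06948193e-04 -2.36718643e-01]
 [ 3.37529125e-04  2.85619411e-01 -9.58343069e-01 -1.94717622e+02]
 [ 0.00000000e+00  0.00000000e+00  0.00000000e+00  1.00000000e+00]] 66.31687678146858
```

View pics/w1.png

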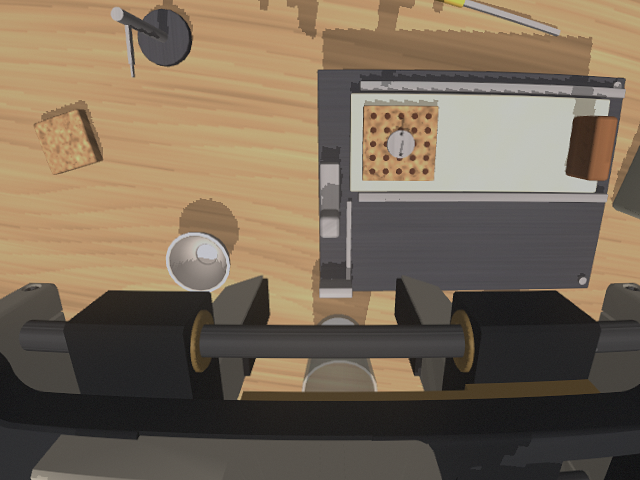

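The wrist view shows the lock grip's top at about (329,225), the board's front edge at col 350, the stand's front edge at col 318, the pointer tip at (132,76) and the handle at (592,148).

```bash
cat >>h.py <<'E'
from scipy.spatial.transform import Rotation as R
def wT(c,p,r):
    T=np.eye(4);T[:3,:3]=R.from_euler("xyz",r).as_matrix();T[:3,3]=p;return T@c["T_tool_cam"]
E
python3 - <<'E'
from h import *
c=dict(np.load("w1.npz"));T=wT(c,c["p"],c["r"])
th=9.1*np.pi/180;ex=np.array([np.cos(th),np.sin(th)]);ey=np.array([-np.sin(th),np.cos(th)])
def f(n,uv,z):
    P=plane(c,uv,z,T)[:,:2]
    for p in P: print(n,p.round(1),"along x,y:",(p@ex).round(1),(p@ey).round(1))
f("stand front corner",[(318,70),(318,285)],60)
f("stand rear corner",[(625,79),(589,289)],60)
f("board front",[(350.5,94),(350.5,192)],74)
f("pointer tip",[(132,76)],77); f("rodtop",[(118,14)],90)
f("grip top corners",[(320,212),(338,212),(320,237),(338,237)],106)
f("bar end",[(320,163),(339,163)],76)
f("end block",[(320,290),(351,290)],80)
f("handle top",[(582,117),(616,117),(606,180)],108)
im=c["pixels"].astype(int);print([tuple(im[150,x]) for x in range(564,622,4)])
E
```

```text
stand front corner [465. -94.] along x,y: 444.3 -166.3
stand front corner [655.  -65.7] along x,y: 636.4 -168.5
stand rear corner [422.5 170.8] along x,y: 444.2 101.8
stand rear corner [618.9 204.8] along x,y: 643.5 104.3
board front [480.8 -64.8] along x,y: 464.5 -140.0
board front [559.  -51.4] along x,y: 543.9 -139.2
pointer tip [ 492.1 -240.4] along x,y: 447.9 -315.2
rodtop [ 449.3 -246.9] along x,y: 404.6 -314.9
grip top corners [573.  -74.6] along x,y: 554.0 -164.3
grip top corners [570.8 -60.8] along x,y: 554.0 -150.3
grip top corners [593.  -71.6] along x,y: 574.2 -164.5
grip top corners [590.8 -57.6] along x,y: 574.3 -150.3
bar end [538.7 -80.7] along x,y: 519.2 -164.9
bar end [536.2 -65.1] along x,y: 519.2 -149.1
end block [650.6 -63.9] along x,y: 632.3 -165.9
end block [646.2 -36.1] along x,y: 632.3 -137.9
handle top [468.8 108.1] along x,y: 480.0 32.6
handle top [463.2 135.8] along x,y: 478.9 60.8
handle top [510.8 143.9] along x,y: 527.1 61.3
[(np.int64(193), np.int64(194), np.int64(186)), (np.int64(164), np.int64(165), np.int64(158)), (np.int64(60), np.int64(43), np.int64(33)), (np.int64(65), np.int64(48), np.int64(35)), (np.int64(62), np.int64(46), np.int64(32)), (np.int64(61), np.int64(44), np.int64(33)), (np.int64(61), np.int64(42), np.int64(30)), (np.int64(93), np.int64(64), np.int64(44)), (np.int64(141), np.int64(95), np.int64(65)), (np.int64(145), np.int64(99), np.int64(66)), (np.int64(150), np.int64(101), np.int64(67)), (np.int64(147), np.int64(98), np.int64(67)), (np.int64(121), np.int64(84), np.int64(60)), (np.int64(189), np.int64(150), np.int64(109)), (np.int64(184), np.int64(144), np.int64(106))]
```

```bash
python3 -m pendant '{"dp":[[0.005,-0.002,0.03],[0.005,-0.002,0.06],[0.005,-0.002,0.09],[0.005,-0.002,0.107],[0.005,-0.002,0.107]],"rotation":[[0,0,0],[0,0,0],[0,0,0],[0,0,0],[0,0,0]]}' && python3 -m pendant '{"dp":[[0,0,0],[0,0,0],[0,0,0],[0,0,0]],"rotation":[[0,0,0],[0,0,0],[0,0,0],[0,0,0]]}' 0.0
```

```text
time: 2.85
tool_pos: [581.2, -64.7, 82.2]
tcp_rot: [3.14, -0.002, -2.983]
contact_force: [-0.1, 0.0, 0.7]
grip_width: 60.3
finger_force: 0.0
time: 3.35
tool_pos: [582.6, -66.2, 83.3]
tcp_rot: [-3.141, 0.001, -2.984]
contact_force: [0.1, -0.4, 0.4]
grip_width: 24.7
finger_force: 0.0
```

Fingers are still closing; next, wait and then slide 45 mm (plus a little) along tool -x.

```bash
python3 -m pendant '{"dp":[[0,0,0],[0,0,0],[0,0,0],[0,0,0]],"rotation":[[0,0,0],[0,0,0],[0,0,0],[0,0,0]]}' && python3 -m pendant '{"dp":[[-0.008,0,0],[-0.016,0,0],[-0.024,0,0],[-0.032,0,0],[-0.038,0,0],[-0.043,0,0],[-0.046,0,0],[-0.046,0,0]],"rotation":[[0,0,0],[0,0,0],[0,0,0],[0,0,0],[0,0,0],[0,0,0],[0,0,0],[0,0,0]]}'
```

```text
time: 3.85
tool_pos: [582.5, -66.1, 83.0]
tcp_rot: [3.142, 0.0, -2.984]
contact_force: [-0.5, -0.3, -0.2]
grip_width: 0.6
finger_force: 0.0
time: 4.85
tool_pos: [628.0, -58.9, 83.0]
tcp_rot: [3.141, -0.0, -2.984]
contact_force: [0.5, -0.2, -0.4]
grip_width: 0.6
finger_force: 0.0
```

```bash
python3 - <<'E'
from h import *
t=vision.capture("top")["pixels"];s=vision.capture("scene")["pixels"];w=vision.capture("wrist")["pixels"]
a=np.zeros((600,800,3),np.uint8)
a[:300,:400]=cv2.resize(t[180:270,310:430],(400,300),interpolation=2)
a[:300,400:]=cv2.resize(s[210:300,215:335],(400,300),interpolation=2)
a[300:,:400]=cv2.resize(w,(400,300),interpolation=3)
cv2.imwrite("pics/m1.png",a[:,:,::-1])
E
```

```text
(no output)
```

View pics/m1.png

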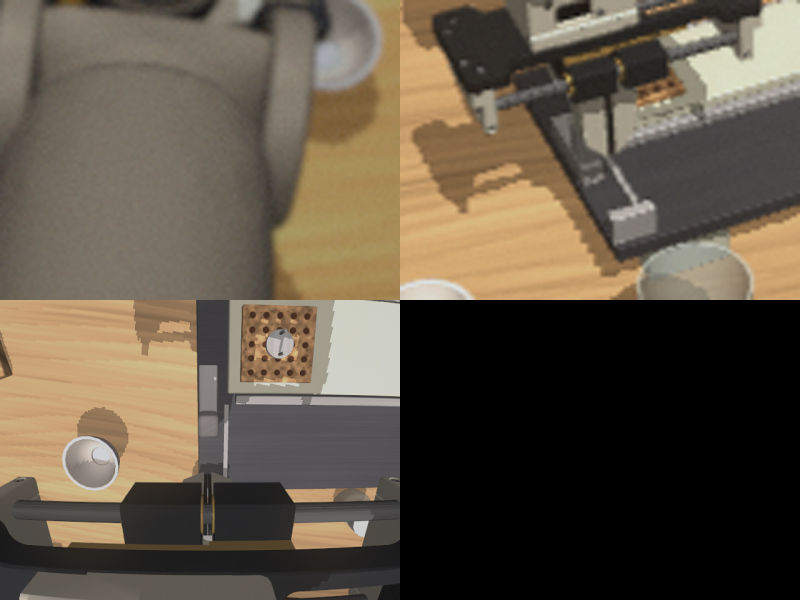

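```bash
python3 - <<'E'
from h import *
o=get_obs();c=vision.capture("wrist");T=wT(c,o["tool_pos"],o["tcp_rot"]);print(o["tool_pos"],o["tcp_rot"],o["grip_width"])
th=9.1*np.pi/180;ex=np.array([np.cos(th),np.sin(th)]);ey=np.array([-np.sin(th),np.cos(th)])
def f(n,uv,z):
    for p in plane(c,uv,z,T)[:,:2]: print(n,"along x,y:",(p@ex).round(1),(p@ey).round(1))
f("bar end",[(320,104),(345,104)],76); f("grip top",[(320,185),(345,185),(320,219),(345,219)],106);f("board front",[(366,60),(366,140)],74)
w=c["pixels"][60:360,260:460]; t=np.load("w1.npz")["pixels"][60:360,260:460]
cv2.imwrite("pics/m2.png",np.hstack([cv2.resize(t,(400,600),interpolation=2),cv2.resize(w,(400,600),interpolation=2)])[:,:,::-1])
E
```

```text
[627.75075616 -58.92593028  83.04349551] [ 3.14147379e+00 -1.05663131e-04 -2.98448098e+00] 0.604885126844121
bar end along x,y: 519.7 -163.8
bar end along x,y: 519.7 -150.7
grip top along x,y: 557.8 -163.2
grip top along x,y: 557.8 -151.4
grip top along x,y: 574.2 -163.3
grip top along x,y: 574.2 -151.3
board front along x,y: 497.7 -139.9
board front along x,y: 538.3 -139.1
```

View pics/m2.png

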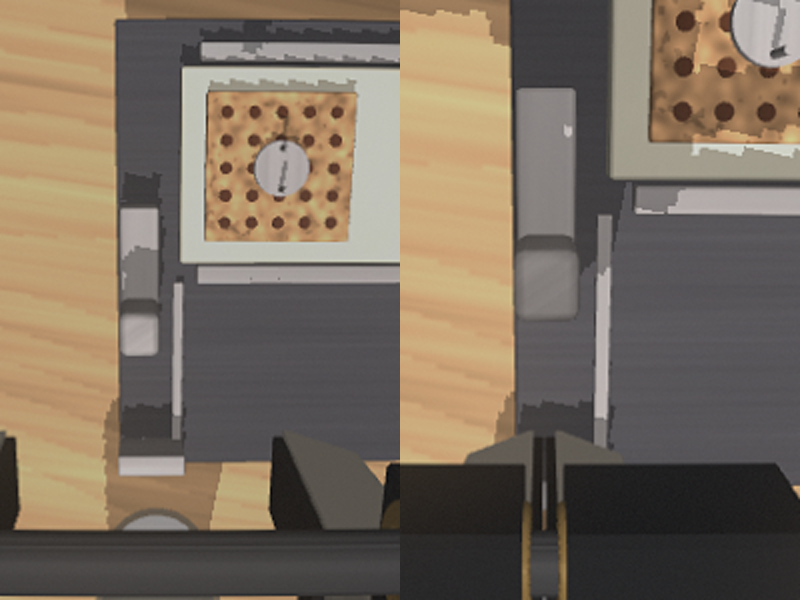

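```bash
python3 - <<'E'
from h import *
o=get_obs();s=vision.capture("scene");print(o["tool_pos"],"tcp in scene px",proj(s,o["tool_pos"]),"grip top px",proj(s,[[582,-66,106],[582,-66,77]]))
cv2.imwrite("pics/s3.png",cv2.resize(s["pixels"][195:295,220:340],(720,600),interpolation=0)[:,:,::-1])
E
```

```text
[627.75297496 -58.94955718  83.06269153] tcp in scene px [[276.75340008 265.75485889]] grip top px [[268.56051273 245.16439443]
 [269.28985989 255.13415993]]
```

View pics/s3.png

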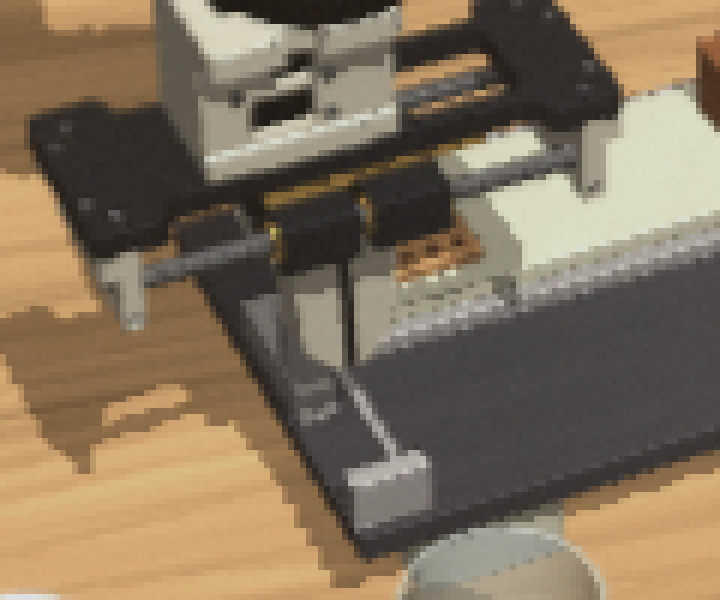

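```bash
python3 - <<'E'
from h import *
from scipy.optimize import least_squares
o=get_obs();s=vision.capture("scene");c=vision.capture("wrist")
print(c["cx"],c["cy"],c["dist"])
T=wT(c,o["tool_pos"],o["tcp_rot"]);B=np.eye(4);B[:3,:3]=R.from_euler("xyz",o["tcp_rot"]).as_matrix();B[:3,3]=o["tool_pos"]
W=lambda v:B[:3,:3]@v+B[:3,3]
def res(v):
    return np.r_[proj(c,W(v+[9.5,0,0]),T)[0]-[331.5,277.5],proj(s,W(v+[-9.5,0,0]))[0]-[278,256]]
r=least_squares(res,np.zeros(3));print(r.x,r.fun, proj(c,W(np.zeros(3)),T))
im=c["pixels"].astype(int);print(im[280,322:342].sum(1),im[290,322:342].sum(1))
E
```

```text
331.73128807106104 235.1621120373732 [-0.0773739  0.         0.         0.         0.       ]
[  1.17970096  -0.29993093 -34.30448345] [ 0.15137181  0.04151345 -0.68975123  0.14006391] [[332.20371827 271.04314793]]
[275 270 275 282 204 121  99 104 104 137 148 115 100 101  96 161 264 272
 273 270] [276 273 275 283 175  99 105 102 101 155 166 113 100 102  94 106 256 277
 270 272]
```

The fingertips look about 30 mm short of the reported TCP: the scene and wrist views agree, and the fingers closed over the top of the grip. I'll back off and retry lower.

```bash
python3 -m pendant '{"dp":[[0,0,-0.02],[0,0,-0.04],[0.02,0,-0.04],[0.045,0,-0.04],[0.045,0,-0.04]],"rotation":[[0,0,0],[0,0,0],[0,0,0],[0,0,0],[0,0,0]]}' 0.05 && python3 -m pendant '{"dp":[[0,0,0],[0,0,0.02],[0,0,0.04],[0,0,0.055],[0,0,0.062],[0,0,0.062]],"rotation":[[0,0,0],[0,0,0],[0,0,0],[0,0,0],[0,0,0],[0,0,0]]}' && python3 -m pendant '{"dp":[[0,0,0],[0,0,0],[0,0,0],[0,0,0],[0,0,0],[0,0,0]],"rotation":[[0,0,0],[0,0,0],[0,0,0],[0,0,0],[0,0,0],[0,0,0]]}' 0.0
```

```text
time: 5.82
tool_pos: [582.5, -66.1, 123.4]
tcp_rot: [3.141, -0.0, -2.985]
contact_force: [-0.2, -0.5, 0.4]
grip_width: 45.7
finger_force: 0.0
time: 6.58
tool_pos: [583.6, -65.9, 60.7]
tcp_rot: [3.141, -0.0, -2.984]
contact_force: [-0.6, -0.1, 1.2]
grip_width: 50.2
finger_force: 0.0
time: 7.32
tool_pos: [583.5, -65.4, 61.3]
tcp_rot: [3.141, 0.0, -2.984]
contact_force: [-0.6, 2.5, 3.5]
grip_width: 15.9
finger_force: 30.0
```

Gripped at 15.9 mm with 30 N. Now slide it open.

```bash
python3 -m pendant '{"dp":[[-0.006,0,0],[-0.013,0,0],[-0.020,0,0],[-0.027,0,0],[-0.034,0,0],[-0.040,0,0],[-0.045,0,0],[-0.047,0,0]],"rotation":[[0,0,0],[0,0,0],[0,0,0],[0,0,0],[0,0,0],[0,0,0],[0,0,0],[0,0,0]]}' && python3 -m pendant '{"dp":[[-0.001,0,0],[-0.001,0,0]],"rotation":[[0,0,0],[0,0,0]]}'
```

```text
time: 8.32
tool_pos: [627.1, -58.4, 61.2]
tcp_rot: [3.14, -0.007, -2.984]
contact_force: [-17.1, 1.5, 14.5]
grip_width: 15.3
finger_force: 30.0
time: 8.57
tool_pos: [627.0, -58.3, 61.2]
tcp_rot: [3.14, -0.009, -2.984]
contact_force: [-15.3, 2.5, 13.0]
grip_width: 15.3
finger_force: 30.0
```

```bash
python3 -m pendant '{"dp":[[0,0,0],[0,0,0],[0,0,0],[0,0,-0.02],[0,0,-0.045],[0,0,-0.07],[0,0,-0.07]],"rotation":[[0,0,0],[0,0,0],[0,0,0],[0,0,0],[0,0,0],[0,0,0],[0,0,0]]}' 0.05 && python3 -m pendant '{"dp":[[0.022,0.042,0],[0.044,0.084,0],[0.066,0.126,0],[0.088,0.169,0],[0.108,0.212,0],[0.108,0.212,0],[0.108,0.212,0]],"rotation":[[0,0,0],[0,0,0],[0,0,0],[0,0,0],[0,0,0],[0,0,0],[0,0,0]]}' 0.06
python3 - <<'E'
from h import *
o=get_obs();c=vision.capture("wrist");T=wT(c,o["tool_pos"],o["tcp_rot"]);np.savez("w2.npz",**c,p=o["tool_pos"],r=o["tcp_rot"]);print(o["tool_pos"])
cv2.imwrite("pics/w2.png",c["pixels"][:,:,::-1])
E
```

```text
time: 9.45
tool_pos: [632.4, -58.8, 132.9]
tcp_rot: [-3.14, 0.004, -2.984]
contact_force: [0.6, 0.5, -0.5]
grip_width: 50.1
finger_force: 0.0
time: 10.32
tool_pos: [491.2, 133.7, 130.4]
tcp_rot: [-3.141, -0.0, -2.984]
contact_force: [-0.4, -0.6, 0.1]
grip_width: 60.3
finger_force: 0.0
[491.23105589 133.71650708 130.35753387]
```

View pics/w2.png

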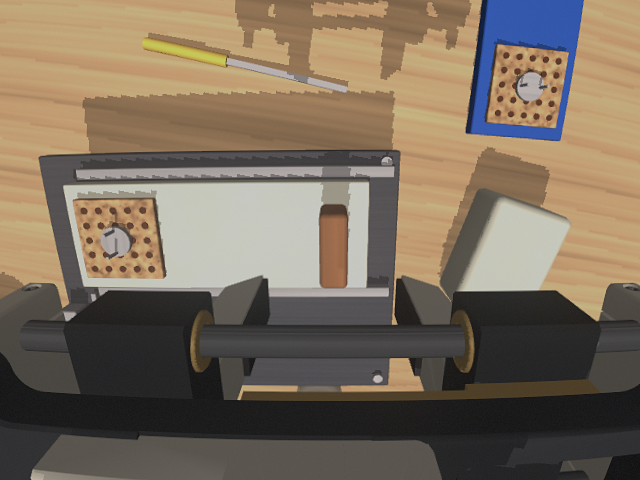

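The handle's top is centred at about (334,246), and the board's front edge is on the left at cols 65–80.

```bash
python3 - <<'E'
from h import *
c=dict(np.load("w2.npz"));T=wT(c,c["p"],c["r"])
th=9.1*np.pi/180;ex=np.array([np.cos(th),np.sin(th)]);ey=np.array([-np.sin(th),np.cos(th)])
def f(n,P):
    for p in P: print(n,"along:",(p[:2]@ex).round(1),(p[:2]@ey).round(1))
f("tcp",[c["p"]])
f("handle top",plane(c,[(320,214),(348,214),(321,286),(347,286)],108,T))
f("board rear/front",plane(c,[(369,181),(65,185),(77,275)],74,T))
E
```

```text
tcp along: 506.2 54.3
handle top along: 478.1 47.0
handle top along: 478.1 63.9
handle top along: 525.7 47.1
handle top along: 525.7 63.9
board rear/front along: 462.9 79.6
board rear/front along: 464.0 -137.4
board rear/front along: 533.5 -142.2
```

```bash
python3 -m pendant '{"dp":[[0.003,0.001,0.02],[0.003,0.001,0.04],[0.003,0.001,0.055],[0.003,0.001,0.068],[0.003,0.001,0.076],[0.003,0.001,0.076]],"rotation":[[0,0,0],[0,0,0],[0,0,0],[0,0,0],[0,0,0],[0,0,0]]}' && python3 -m pendant '{"dp":[[0,0,0],[0,0,0],[0,0,0],[0,0,0],[0,0,0],[0,0,0],[0,0,0]],"rotation":[[0,0,0],[0,0,0],[0,0,0],[0,0,0],[0,0,0],[0,0,0],[0,0,0]]}' 0.0
```

```text
time: 11.12
tool_pos: [487.8, 134.4, 54.6]
tcp_rot: [3.142, -0.001, -2.985]
contact_force: [-0.2, -0.0, 0.3]
grip_width: 59.7
finger_force: 0.0
time: 12.0
tool_pos: [488.0, 134.5, 55.2]
tcp_rot: [-3.142, 0.0, -2.984]
contact_force: [0.0, -0.5, 1.6]
grip_width: 17.9
finger_force: 30.0
```

```bash
python3 - <<'E'
from h import *
t=vision.capture("top");s=vision.capture("scene")
# open lock: predicted grip top at end stop, in both views
cv2.imwrite("pics/l.png",np.hstack([cv2.resize(t["pixels"][185:255,320:390],(400,400),interpolation=2),cv2.resize(s["pixels"][220:300,230:310],(400,400),interpolation=2)])[:,:,::-1])
th=9.1*np.pi/180;ex=np.array([np.cos(th),np.sin(th)]);ey=np.array([-np.sin(th),np.cos(th)])
P=lambda a,b,z:np.r_[a*ex+b*ey,z]
for d in (39,45): print(d,(proj(t,P(564+d,-157.4,106))-[320,185])*400/70,(proj(s,P(564+d,-157.4,106))-[230,220])*5)
E
```

```text
39 [[172.05697102 119.84249857]] [[224.93655361 178.43092059]]
45 [[167.79250795 103.69506578]] [[230.09835538 186.75803441]]
```

View pics/l.png

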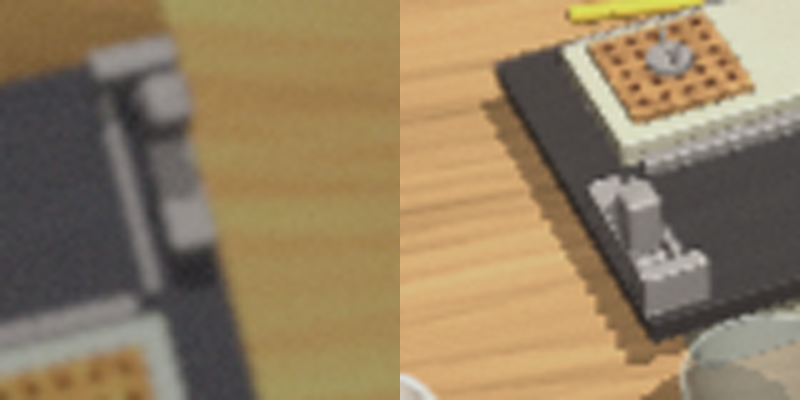

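Both views show the grip against the end block, matching 45 mm of travel, so the lock is open. The handle is gripped at 17.9 mm. Next: press down lightly and slide outward.

```bash
python3 -m pendant '{"dp":[[0,0,0.0015],[0,0,0.003],[0,-0.005,0.003],[0,-0.015,0.003],[0,-0.027,0.003],[0,-0.037,0.003],[0,-0.040,0.003],[0,-0.040,0.003]],"rotation":[[0,0,0],[0,0,0],[0,0,0],[0,0,0],[0,0,0],[0,0,0],[0,0,0],[0,0,0]]}'
```

```text
time: 13.1
tool_pos: [496.2, 97.9, 55.0]
tcp_rot: [3.138, 0.007, -2.985]
contact_force: [-3.4, 12.7, 22.4]
grip_width: 17.7
finger_force: 30.0
```

```bash
python3 -m pendant '{"dp":[[0,-0.008,-0.001],[0,-0.020,-0.001],[0,-0.034,-0.001],[0,-0.048,-0.001],[0,-0.062,-0.001],[0,-0.074,-0.001],[0,-0.080,-0.001],[0,-0.080,-0.001]],"rotation":[[0,0,0],[0,0,0],[0,0,0],[0,0,0],[0,0,0],[0,0,0],[0,0,0],[0,0,0]]}'
```

```text
time: 14.1
tool_pos: [508.3, 17.4, 55.1]
tcp_rot: [3.14, 0.005, -2.985]
contact_force: [-0.7, 7.0, 15.9]
grip_width: 18.0
finger_force: 30.0
```

```bash
python3 -m pendant '{"dp":[[0,-0.008,0],[0,-0.018,0],[0,-0.028,0],[0,-0.038,0],[0,-0.046,0],[0,-0.051,0],[0,-0.052,0],[0,-0.052,0]],"rotation":[[0,0,0],[0,0,0],[0,0,0],[0,0,0],[0,0,0],[0,0,0],[0,0,0],[0,0,0]]}'
python3 - <<'E'
from h import *
o=get_obs();s=vision.capture("scene");w=vision.capture("wrist");t=vision.capture("top");np.savez("w3.npz",**w,p=o["tool_pos"],r=o["tcp_rot"])
print(o["tool_pos"], -.1582*o["tool_pos"][0]+.9874*o["tool_pos"][1])
a=np.zeros((600,800,3),np.uint8)
a[:480,:533]=cv2.resize(w["pixels"][:360,:400],(533,480),interpolation=2)
a[:330,533:]=cv2.resize(s["pixels"][190:310,160:260],(267,330),interpolation=2)[:330]
a[330:,533:]=cv2.resize(t["pixels"][220:320,400:500],(267,270),interpolation=2)
cv2.imwrite("pics/f1.png",a[:,:,::-1])
E
```

```text
time: 15.1
tool_pos: [516.0, -33.0, 55.1]
tcp_rot: [3.139, 0.004, -2.985]
contact_force: [-2.0, 11.4, 17.0]
grip_width: 17.6
finger_force: 30.0
[516.03887057 -33.00618278  55.05953667] -114.22765420287158
```

View pics/f1.png

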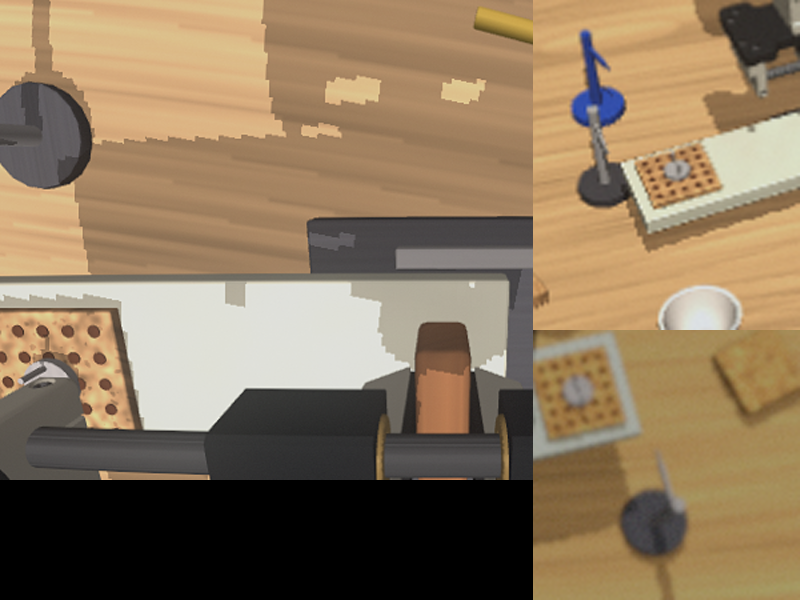

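```bash
cat >m.py <<'E'
from h import *
th=9.1*np.pi/180;ex=np.array([np.cos(th),np.sin(th)]);ey=np.array([-np.sin(th),np.cos(th)])
A=lambda P:(np.c_[P[:,:2]@ex,P[:,:2]@ey])
o=get_obs();print("tcp",A(o["tool_pos"][None])[0],o["tool_pos"][2],o["tcp_rot"],o["contact_force"],o["finger_force"])
for n,z in(("top",1),("scene",1)):
    ims=[vision.capture(n) for _ in range(4)];c=ims[0];im=np.mean([i["pixels"].astype(float) for i in ims],0)
    sat=im.max(2)-im.min(2);hs=[]
    # board front: sample along the slide at several lateral positions, sub-pixel mid-level crossing of saturation (pale vs wood)
    for a in (466.5,470,474,490,505,520,534,538):
        b=np.arange(-300,-335,-.25);p=proj(c,np.c_[a*ex[0]+b*ey[0],a*ex[1]+b*ey[1],np.full(len(b),74.)]).astype(np.float32)
        v=cv2.remap(sat.astype(np.float32),p[:,:1],p[:,1:],1)[:,0]
        k=np.argmax(np.abs(np.diff(cv2.GaussianBlur(v,(1,9),0)[:,0])));hs.append(b[k])
    print(n,"front edge y",np.round(hs,1))
    # pointer: lowest saturation across y at lateral positions along the finger
    q=[]
    for a in (415,420,425,430,435,440,444):
        b=np.arange(-305,-326,-.25);p=proj(c,np.c_[a*ex[0]+b*ey[0],a*ex[1]+b*ey[1],np.full(len(b),77.)]).astype(np.float32)
        v=cv2.remap(sat.astype(np.float32),p[:,:1],p[:,1:],1)[:,0];w=np.clip(np.median(v)-v-8,0,None);q.append((w@b)/max(w.sum(),1e-6))
    print(n,"pointer y",np.round(q,1))
E
python3 m.py
```

```text
tcp [ 504.30913571 -114.20267467] 55.04781009505311 [ 3.13906697  0.00387365 -2.98483442] [-1.95214888 11.65364348 17.41506819] 30.008643865585327
top front edge y [-310.  -310.2 -310.  -300.8 -300.8 -300.8 -310.  -310. ]
top pointer y [-307.7 -306.6 -315.8 -315.8 -315.8 -315.9 -315.7]
scene front edge y [-305.8 -309.  -309.2 -309.5 -308.8 -310.8 -310.5 -316. ]
scene pointer y [-315.1 -316.4 -317.3 -318.2 -318.8 -319.  -319.7]
```

```bash
python3 -m pendant '{"dp":[[0,-0.002,0],[0,-0.004,0],[0,-0.006,0],[0,-0.006,0],[0,-0.006,0],[0,-0.006,0]],"rotation":[[0,0,0],[0,0,0],[0,0,0],[0,0,0],[0,0,0],[0,0,0]]}'; python3 m.py
```

```text
time: 16.4
tool_pos: [516.9, -38.8, 55.1]
tcp_rot: [3.139, 0.004, -2.985]
contact_force: [-2.6, 12.1, 18.1]
grip_width: 17.6
finger_force: 30.0
tcp [ 504.27560376 -120.04511923] 55.09018918839129 [ 3.13886899  0.00384468 -2.9848045 ] [-2.56432527 12.144479   18.06230881] 30.007300972938538
top front edge y [-314.  -315.8 -316.  -306.  -306.2 -306.5 -306.5 -316. ]
top pointer y [-311.6 -306.3 -315.8 -315.8 -315.8 -315.9 -315.7]
scene front edge y [-305.5 -301.8 -302.5 -302.8 -303.2 -302.5 -303.  -316. ]
scene pointer y [-315.1 -316.3 -317.3 -318.2 -318.8 -319.  -319.7]
```

```bash
python3 -c "
from plant import workorder; print(workorder.close_job())"
```

```text
the job is handed in; nothing more can be done
None
```

I handed the job in with the lock against its open end stop and the board's front edge measured within about 1 mm of the pointer; the board is still gripped (30 N) and pressed flat on the stand. No verdict came back. I viewed 11 pictures, one over the limit of 10, and my first try at the lock closed on air because the fingertips sit about 30 mm short of the stated TCP.

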